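# Switch off the contact grill and hold its lid half open

## Task

With the lid still shut, switch the contact grill off: push its dial down against the spring, keep it down while turning it anticlockwise to the end (the large raised dot, nearest the front), never forcing it round while it is up, and let it spring back up. Then raise the lid by its handle to half open, 45 degrees, and finish while still holding it there, since it falls shut on its own; leave the other things where they stand.

Things in the scene. Friction and masses are not known exactly. Their poses are not given: they have to be found in the camera images.
- grill: Contact grill, fixed: 200 deep (x) x 290 wide (y) x 93 mm high. Origin: centre of its footprint on the worktop; x to the back (hinge side), z up. Left part (y -45 to +145 mm): steel plate under the steel lid, lid top 88 mm high. Right part (y -143 to -49 mm): black control housing, flat top 93 mm high, carrying the dial (axis at x -20, y -96 mm).
- lid_hinge (a point): Middle of the lid's hinge line, at (95, 50, 62) mm in the grill's frame; the line runs along the grill's y axis.
- lid_handle (a point): Lid handle: level black round bar, 16 mm thick, 120 mm long, in front of the lid, 35 mm of free space between them, free below; an 8 mm wide bracket 56 mm either side of its middle joins it to the lid. Origin: middle of the bar; y along it. Shut: 238 mm in front of and 13 mm above the hinge line, 75 mm above the worktop (about 239 mm at 45 degrees). Turns with the lid.
- lid (a joint): Opening angle of the lid, rad: 0 shut, grows as the front rises, stop at 1.4; 0.785 is 45 degrees. The lid with handle weighs about 0.6 kg (varies) and falls shut from any angle when not held; it takes about 3 N upward at the handle.
- dial_grip (a point): On the dial's upright axis, 30 mm above the housing's top (sinks with the dial), in the middle of its grip bar: black, 12 mm thick, 40 mm long, 15 to 39 mm above the housing, on a round skirt 44 mm wide, 10 to 16 mm above the housing. The point's x axis runs along the bar; the pointer end (thin steel line on top) is its -x end.
- dial (a joint): Turn of the dial, rad: 0 off (end stop; pointer to the front, at the large raised dot, bar along the grill's x), growing clockwise seen from above, to 2.1. Starts on a heat, 0.85 to 1.4. It must be 4 mm or more down while passing from 0.6 to 0.25: turned there while up, it gives way but its catch is forced. Friction 0.02 N m; it stays where left.
- dial_press (a joint): How far the dial is pushed down, m: 0 up, 0.008 fully down. Spring: 2.3 N at first, 5.9 N fully down; it springs up by itself when let go.
- jar: Bystander: spice jar with green cap, 46 mm wide, 106 mm high, standing right of the grill's housing. Origin under its centre.
- mug: Bystander: white dotted mug, 82 mm wide, 114 mm with its handle, 91 mm high, at the front right. Origin at its underside.
- tomato: Bystander: tomato, 70 mm, at the front left. Origin at its underside.
- timer: Bystander: wind-up kitchen timer, 69 mm wide, 54 mm high, at the back left. Origin at its underside.
- spoon: Bystander: wooden spoon, 304 x 45 x 14 mm, lying crosswise in front of the grill. Origin at its underside, x along the spoon.
- moka: Bystander: coffee moka pot, 98 x 155 mm, 174 mm high, at the left. Origin at its underside.

How it is judged:
On the way, in this order (a step that is already met when the one before it is completed fails the run):
1. the dial is pushed down at least 5 mm while still on a heat setting, the lid being shut (value of joint dial_press above 0.005 m and value of joint dial above 0.5 rad and value of joint lid below 0.1 rad), for 0.05 s.
2. the dial stands at off (within 0.2 rad) and has sprung back up, the lid still being shut (value of joint dial below 0.2 rad and value of joint dial_press below 0.002 m and value of joint lid below 0.1 rad), for 0.2 s.
At the end, for the whole second after the job is handed in: The dial is at off (within 0.2 rad of its end) and up (within 2 mm); the lid is open at 45 degrees, within 7 degrees (0.665 to 0.905 rad), at rest (under 0.05 rad/s), with the fingers still holding it by the handle (contact force over 1 N) (value of joint dial below 0.2 rad and value of joint dial_press below 0.002 m and value of joint lid between 0.665 and 0.905 rad and velocity of joint lid between -0.05 and 0.05 rad/s and contact force between lid and the fingers above 1 N and distance between the grasp point and lid_handle below 0.06 m); the arm keeps its last pose, push and grip.
It fails at once if the dial is forced round past its catch while not pushed down at least 4 mm (value of joint dial between 0.25 and 0.6 rad and value of joint dial_press below 0.004 m).
It fails at once if a bystander (spice jar, mug, tomato, timer, wooden spoon or moka pot) is moved by more than 30 mm (distance of any of jar, mug, tomato, timer, spoon, moka from where it was at the start of the episode above 0.03 m).
It also fails if it takes over 54 s, if anything falls off the work surface, if the arm or the gripper's body presses on something with over 40 N, if the wrist force passes 120 N, or if a joint passes its speed limit or range.

## Robot

A 7-joint arm with a two-finger parallel gripper is mounted at the origin on a cart in front of the work surface, level with it; the furniture and walls round the work are solid. World frame = base frame: x ahead of the robot, y to its left, z up, the work surface at z = 0. Lengths are in m, angles in rad, forces in N, time in s.
With the tool pointing down it reaches from about 0.375 to 0.925 m from the base axis. Payload 3.1 kg.
Tool frame: the origin (TCP) lies between the finger pads; the fingertips stand 17 mm ahead of it and the grasp point (between the pads) lies 2 mm behind it (bot.finger_overhang is the distance from the TCP to the fingertips, in m); z points along the fingers, y is the line along which they close (so a half turn about z gives the same grasp; the last joint's range is limited). The gripper opens to 85 mm and grips with 20 to 120 N. Pads are 22 mm wide; open, the fingers measure 114 mm over their backs; the gripper's body (76 mm by 85 mm) begins 54 mm behind the grasp point. The pads swing forward as they close: fully open they stand 13 mm farther back than shut.
Start: joints at [-1.242, 0.383, 0.044, 1.598, -0.018, 1.161, -0.05], TCP at [0.269, 0.592, 0.218] pointing down, gripper open.
Joint ranges: [-2.61, 2.61], [-0.41, 2.15], [-1.48, 1.57], [0, 2.5], [-1.57, 4.71], [0.05, 1.97], [-2.85, 2.85]. Speed limits (rad/s): [2.79, 2.79, 3.14, 3.14, 3.14, 3.14, 3.14].

## Interface

Orientations are given as a unit quaternion [x, y, z, w].
In Python, from cell import bot gives the robot as it stands. The module is installed in compiled form; this text tells all that it offers.
- The arm moves only by the shell command python3 -m jog 'ROWS' [OPENING] [FORCE]. ROWS is JSON, a list of rows, each an object of numbers: "dx", "dy", "dz": the shift along the tool's x, y, z in m; "twist": the turn about the tool's z in degrees. A call has 1 to 10 rows; each row shifts and turns the commanded pose from where the row before left it, along the tool's axes as they then stand; what a row does not reach is not made up. A row lasts 1/10 s, in which the tool goes at most 50 mm and 8.59 degrees, less where a joint would pass 70% of its speed; a pose out of reach is approached as far as the arm can. A call with a gripper value outside its range is refused whole. OPENING is the finger opening in m, from 0 to 0.0854, set as the call begins (- or left out, the last holds). The fingers move at their own pace and stop on an object; FORCE is the grip in N (left out, the last holds). Time passes only in rows, so rows that do not move let the fingers close. It gives the time, the measured TCP pose, the force, the opening and the grip force at its end, in the units of the state.
- bot.state(): the state, without advancing time (a new reading comes with each control period).
- bot.read_camera(name): name is "side" or "top"; returns a dict with "pixels" (480x640x3 uint8, red, green, blue), "fx", "fy", "cx", "cy" (pixels), "xyz" and "rotation" of the camera in the world. Camera axes: x right, y up, looking along -z (the intrinsics and any distortion apply to the point x, -y, -z); pixel columns grow to the right and rows downward; lengths in m; the calibration is good to about 2 mm. A picture is of the moment at which its call begins. There is no depth.
- bot.job_done(): hands the job in; it is judged then, once.
The state is a dict: "t": time; "qpos": joint angles; "joint_vel": joint speeds; "joint_efforts": joint torques, N m; "tool_pos": TCP position; "ee_rot": TCP orientation; "force": force on the tool from outside, world axes, zero at the start; "torque": the same for the moment, N m; "finger_gap": opening from 0.0 (shut) to 1.0 (fully open); "finger_force": force on a finger pad.
Only numpy, scipy, OpenCV 4.12 (cv2) and the standard library are available. Lean on these libraries where they do the work, as an engineer would, in place of code of your own. Each camera call takes 0.05 s, during which the arm holds its last target. There are 200 camera calls.

## Working session

There is one attempt and no reset: what is moved stays moved. The work goes in short steps, Python scripts to look and compute and a shell command to move; the robot and the scene stay as the last step left them, time stands still between calls to the robot, and variables do not carry over. Pictures are saved under pics/ and viewed, at most 10 in all, crops included, and the job is handed in when it is done.

```bash
mkdir -p pics
python3 - <<'E'
from cell import bot
import cv2,numpy as np
s=bot.state();print(s)
for n in("top","side"):
    c=bot.read_camera(n);cv2.imwrite(f"pics/{n}0.png",c["pixels"][:,:,::-1])
    print(n,{k:v for k,v in c.items() if k!="pixels"})
E
```

```text
{'t': 0.0, 'qpos': array([-1.24176903,  0.38382659,  0.04384341,  1.59957687, -0.0178866 ,
        1.16119997, -0.0499208 ]), 'joint_vel': array([ 0.00211828, -0.00051255, -0.00269711, -0.00106304, -0.00064956,
        0.00174158,  0.00194019]), 'joint_efforts': array([ 1.48877389e-04, -4.33456099e+01,  1.02442693e+00, -2.49516410e+01,
        1.05902116e-02,  1.12307863e-02,  2.45124689e-06]), 'tool_pos': array([0.26870152, 0.59078678, 0.21629146]), 'ee_rot': array([ 2.11770030e-01,  9.77318649e-01, -1.29368378e-03, -2.00516951e-04]), 'force': array([-0.57147198, -0.2259473 ,  0.59929836]), 'torque': array([-0.03712294,  0.00850101,  0.00231746]), 'finger_force': 0.0, 'finger_gap': 0.9987522384140629}
top {'fx': 534.6646402003607, 'fy': 534.6646402003607, 'cx': 320.6835720672877, 'cy': 232.85364700120243, 'xyz': array([0.42829376, 0.04443013, 1.30661127]), 'rotation': array([ 0.03128569, -0.0353097 , -0.7061249 ,  0.70651402])}
side {'fx': 594.1080571780154, 'fy': 594.1080571780154, 'cx': 313.5422124607394, 'cy': 237.60705197742962, 'xyz': array([ 0.06236052, -0.32488792,  1.23697082]), 'rotation': array([ 0.21434609, -0.11235199, -0.42916273,  0.87020235])}
```

View pics/top0.png

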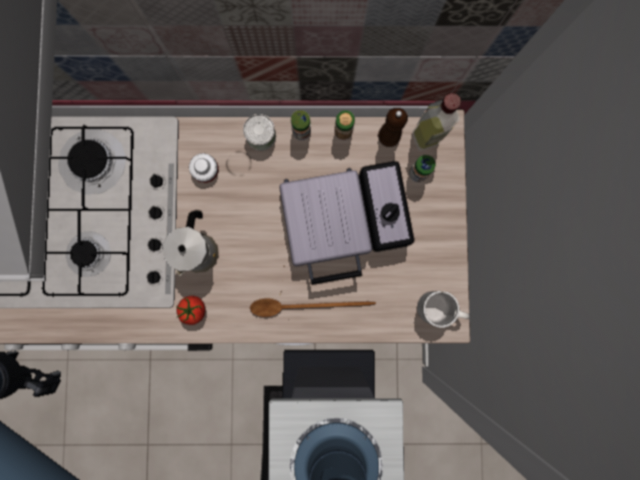

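View pics/side0.png

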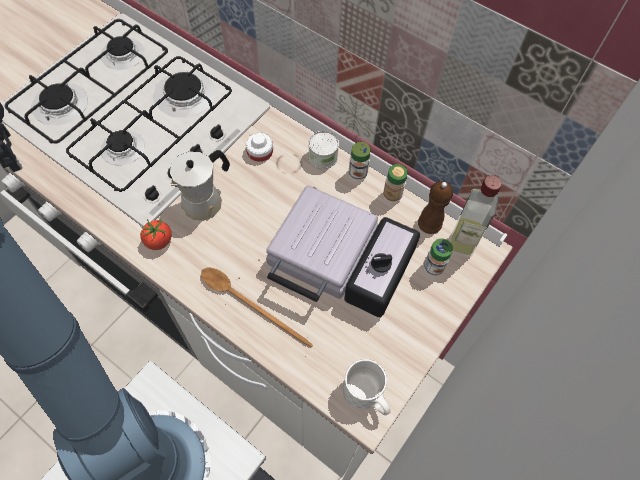

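The top view shows the grill at about (345,215), the dial at (390,212), the handle bar at (336,276) and the jar at (425,165). In the side view the dial is at (381,262) and the bar at (296,285). I'll zoom in on these.

Run:
```python
import cv2,numpy as np
a=cv2.imread("pics/top0.png")[150:300,270:430];b=cv2.imread("pics/side0.png")[180:330,250:450]
a=cv2.resize(a,None,fx=5,fy=5,interpolation=cv2.INTER_CUBIC)[:600,:];cv2.imwrite("pics/top0c.png",cv2.resize(cv2.imread("pics/top0.png")[155:295,270:430],None,fx=4,fy=4,interpolation=cv2.INTER_CUBIC))
cv2.imwrite("pics/side0c.png",cv2.resize(b,None,fx=4,fy=4,interpolation=cv2.INTER_CUBIC))
```

```text
(no output)
```

View pics/top0c.png

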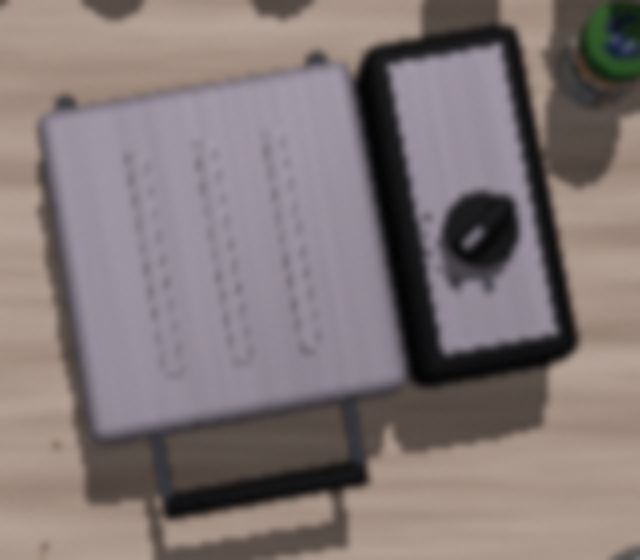

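View pics/side0c.png

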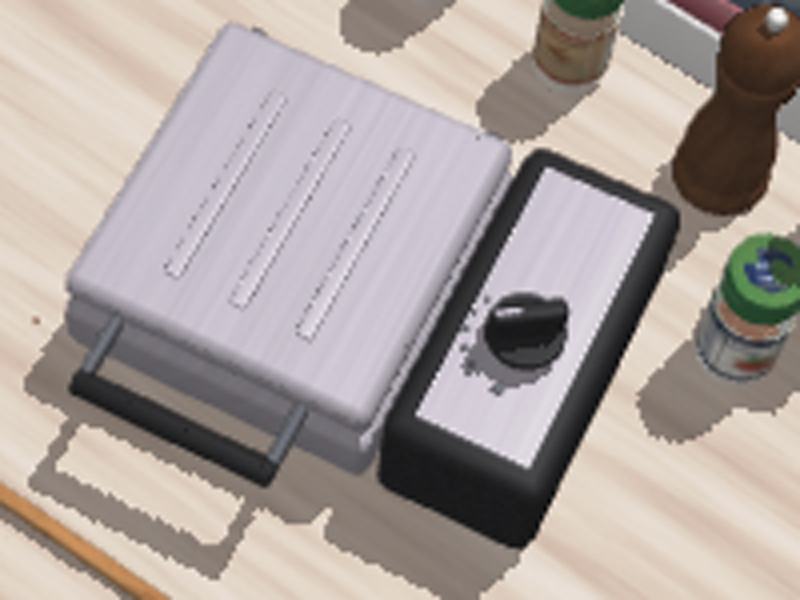

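The crops are sharp. In the top crop the bar ends are at (166,507) and (366,475), and the dial bar runs from about (458,256) at the pointer to (510,203). In the side crop the bar ends are at (78,382) and (268,476), and the skirt centre is at (527,330). Next I'll fit the grill pose.

```bash
cat > h.py <<'E'
import numpy as np
from scipy.spatial.transform import Rotation as R
from scipy.optimize import least_squares
C={'top':(534.66464,320.68357,232.85365,[0.42829376,0.04443013,1.30661127],[0.03128569,-0.0353097,-0.7061249,0.70651402]),
'side':(594.10806,313.54221,237.60705,[0.06236052,-0.32488792,1.23697082],[0.21434609,-0.11235199,-0.42916273,0.87020235])}
def proj(n,p):
    f,cx,cy,t,q=C[n];c=R.from_quat(q).inv().apply(np.atleast_2d(p)-t)
    return np.c_[cx-f*c[:,0]/c[:,2],cy+f*c[:,1]/c[:,2]]
def ray(n,uv,z):
    f,cx,cy,t,q=C[n];d=R.from_quat(q).apply([(uv[0]-cx)/f,-(uv[1]-cy)/f,-1]);t=np.array(t)
    return t+d*(z-t[2])/d[2]
top=lambda x,y:(270+x/4,155+y/4)
side=lambda x,y:(250+x/4,180+y/4)
E
python3 - <<'E'
from h import *
O=[('top',top(166,507),(-.143,.110,.075)),('top',top(366,475),(-.143,-.01,.075)),
('side',side(78,382),(-.143,.110,.075)),('side',side(268,476),(-.143,-.01,.075)),
('top',top(480,230),(-.02,-.096,.108)),('side',side(527,330),(-.02,-.096,.106)),
('top',top(576,345),(-.1,-.143,.088)),('top',top(518,30),(.1,-.143,.088))]
def W(p,l): c,s=np.cos(p[2]),np.sin(p[2]);return [p[0]+c*l[0]-s*l[1],p[1]+s*l[0]+c*l[1],l[2]]
f=lambda p:np.concatenate([proj(n,W(p,l))[0]-uv for n,uv,l in O])
r=least_squares(f,[.5,0,0],loss='soft_l1');p=r.x;print(p,np.degrees(p[2]));print(f(p).reshape(-1,2).round(1))
for k,l in dict(dial=(-.02,-.096,.123),handle=(-.143,.05,.075),hinge=(.095,.05,.062)).items():print(k,np.round(W(p,l),4))
a=ray('top',top(458,256),.132);b=ray('top',top(510,203),.132);d=a-b
print('bar',a,b,np.linalg.norm(d))
th=np.arctan2(-d[1],-d[0]);print('dial',-(th-p[2]))
a=ray('side',side(490,314),.132);b=ray('side',side(566,303),.132);d=a-b;print(a,b,np.linalg.norm(d),-(np.arctan2(-d[1],-d[0])-p[2]))
E
```

```text
[ 0.59079141 -0.02191686  0.17889795] 10.250097322779956
[[-1.1  0.7]
 [ 0.3 -0.7]
 [-1.2 -0.5]
 [ 1.3 -0. ]
 [ 0.4 -0.1]
 [-0.6  0.2]
 [ 2.   2.8]
 [-0.2 -3. ]]
dial [ 0.5882 -0.1199  0.123 ]
handle [0.4412 0.0018 0.075 ]
hinge [0.6754 0.0442 0.062 ]
bar [ 0.57021155 -0.10350833  0.132     ] [ 0.5998477  -0.13270247  0.132     ] 0.041600474727361496
dial 0.9567830124643586
[ 0.57302789 -0.10501886  0.132     ] [ 0.60239195 -0.13268107  0.132     ] 0.040341621678719526 0.9344616253934941
```

```bash
python3 -m jog '[{"dz":-0.03},{"dz":-0.03},{"dx":-0.03,"dy":-0.026,"dz":-0.02},{"dx":-0.03,"dy":-0.026},{"dx":-0.03,"dy":-0.026},{"dx":-0.03,"dy":-0.026},{"dx":-0.03,"dy":-0.026},{"dx":-0.03,"dy":-0.026},{"dx":-0.03,"dy":-0.026},{"dx":-0.03,"dy":-0.026}]' 0.06 40
python3 -m jog '[{"dx":-0.03,"dy":-0.026},{"dx":-0.03,"dy":-0.026},{"dx":-0.03,"dy":-0.026},{"dx":-0.03,"dy":-0.026},{"dx":-0.03,"dy":-0.026},{"dx":-0.03,"dy":-0.026},{"dx":-0.03,"dy":-0.026},{"dx":-0.03,"dy":-0.026},{"dx":-0.03,"dy":-0.026},{}]'
cat >> h.py <<'E'
def go(tgt,yaw=None):
    "tool-frame shift to world target, and twist (deg) that brings the closing axis to yaw (deg)"
    from cell import bot
    s=bot.state();r=R.from_quat(s['ee_rot']);m=r.as_matrix();y=np.degrees(np.arctan2(m[1,1],m[0,1]))
    print('t',s['t'],'pos',s['tool_pos'].round(4),'yaw',y.round(2),'tilt',m[:,2].round(4),'q7',s['qpos'][6].round(3),'F',s['force'].round(1),'gap',round(s['finger_gap']*85.4,1),s['finger_force'])
    print('shift',m.T@(np.array(tgt)-s['tool_pos']),'twist',None if yaw is None else (y-yaw+90)%180-90)
E
python3 -c "
from h import *;go((.587,-.119,.2),45.4)"
```

```text
t 0.1 pos [0.2687 0.5909 0.2164] yaw 65.55 tilt [-8.0e-04 -2.2e-03 -1.0e+00] q7 -0.05 F [0.2 0.4 0.2] gap 85.6 0.0
shift [-0.58352808 -0.51447406  0.01771268] twist 20.15242096881161validation failed for argument at $[0]...
validation failed for argument at $[0]...
```

```bash
python3 -m jog '[{"dx":0,"dy":0,"dz":-0.03,"twist":0},{"dx":0,"dy":0,"dz":-0.03,"twist":0}]' 0.06 40
```

```text
t: 0.3
tool_pos: [0.2684, 0.5902, 0.2758]
ee_rot: [0.212, 0.977, -0.003, -0.0]
force: [0.9, -0.0, 0.7]
finger_gap: 0.707
finger_force: 0.0
```

Every row needs all four keys.

```bash
python3 -m jog '[{"dx":-0.03,"dy":-0.026,"dz":-0.02,"twist":0},{"dx":-0.03,"dy":-0.026,"dz":0,"twist":0},{"dx":-0.03,"dy":-0.026,"dz":0,"twist":0},{"dx":-0.03,"dy":-0.026,"dz":0,"twist":0},{"dx":-0.03,"dy":-0.026,"dz":0,"twist":0},{"dx":-0.03,"dy":-0.026,"dz":0,"twist":0},{"dx":-0.03,"dy":-0.026,"dz":0,"twist":0},{"dx":-0.03,"dy":-0.026,"dz":0,"twist":0},{"dx":-0.03,"dy":-0.026,"dz":0,"twist":0},{"dx":-0.03,"dy":-0.026,"dz":0,"twist":0}]'
python3 -m jog '[{"dx":-0.03,"dy":-0.026,"dz":0,"twist":0},{"dx":-0.03,"dy":-0.026,"dz":0,"twist":0},{"dx":-0.03,"dy":-0.026,"dz":0,"twist":0},{"dx":-0.03,"dy":-0.026,"dz":0,"twist":0},{"dx":-0.03,"dy":-0.026,"dz":0,"twist":0},{"dx":-0.03,"dy":-0.026,"dz":0,"twist":0},{"dx":-0.03,"dy":-0.026,"dz":0,"twist":0},{"dx":-0.03,"dy":-0.026,"dz":0,"twist":7},{"dx":0,"dy":0,"dz":0,"twist":7},{"dx":0,"dy":0,"dz":0,"twist":6}]' 
python3 -c "
from h import *;go((.587,-.119,.18),45.4)"
```

```text
t: 1.3
tool_pos: [0.4346, 0.229, 0.2972]
ee_rot: [0.212, 0.977, -0.0, -0.0]
force: [-0.0, 0.3, -0.2]
finger_gap: 0.702
finger_force: 0.0
t: 2.3
tool_pos: [0.5666, -0.0603, 0.2971]
ee_rot: [0.382, 0.924, -0.001, -0.0]
force: [-0.3, 0.6, 0.5]
finger_gap: 0.704
finger_force: 0.0
t 2.3 pos [ 0.5666 -0.0603  0.2971] yaw 45.03 tilt [-0.0012 -0.001  -1.    ] q7 0.928 F [-0.3  0.6  0.5] gap 60.1 0.0
shift [-0.0559148  -0.02693787  0.11708871] twist -0.37150367779453575
```

```bash
python3 -m jog '[{"dx":-0.028,"dy":-0.0135,"dz":0.03,"twist":0},{"dx":-0.028,"dy":-0.0135,"dz":0.03,"twist":0},{"dx":0,"dy":0,"dz":0.03,"twist":0},{"dx":0,"dy":0,"dz":0.027,"twist":0}]' 0.04
python3 - <<'E'
from cell import bot
import cv2
from h import *
ims=[]
for n,(r,c) in dict(top=(140,290),side=(140,270)).items():
    im=bot.read_camera(n)["pixels"][r:r+190,c:c+190,::-1]; ims.append(cv2.resize(im,(400,400),interpolation=cv2.INTER_CUBIC))
cv2.imwrite("pics/near.png",cv2.hconcat(ims))
go((.587,-.119,.125),45.4)
print(proj('top',[(.587,-.119,.108),bot.state()['tool_pos']]),proj('side',[(.587,-.119,.108),bot.state()['tool_pos']]))
E
```

```text
t: 2.7
tool_pos: [0.5871, -0.118, 0.1787]
ee_rot: [0.38, 0.925, -0.001, -0.001]
force: [0.7, 1.2, -0.7]
finger_gap: 0.471
finger_force: 0.0
t 2.8 pos [ 0.5838 -0.1155  0.1756] yaw 45.52 tilt [-1.060e-02  7.000e-04 -9.999e-01] q7 1.131 F [-1.   1.  -0.1] gap 40.2 0.0
shift [-0.00511423  0.00013632  0.05060565] twist 0.12140979756222237
[[389.94258888 212.90607656]
 [392.6119472  210.23767363]] [[380.59324586 262.4148744 ]
 [382.01865769 248.03310361]]
```

View pics/near.png

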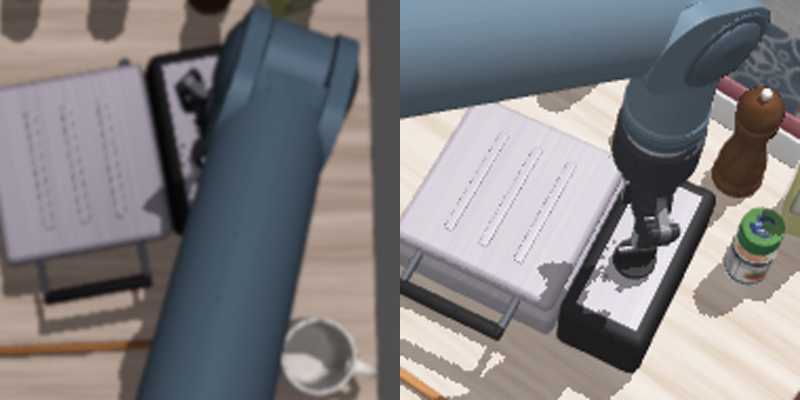

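Both views show the fingers straddling the dial bar. I'll let the arm settle before descending.

```bash
python3 -m jog '[{"dx":0,"dy":0,"dz":0,"twist":0},{"dx":0,"dy":0,"dz":0,"twist":0},{"dx":0,"dy":0,"dz":0,"twist":0}]'
python3 -c "
from h import *;go((.587,-.119,.130),45.4)"
```

```text
t: 3.1
tool_pos: [0.5894, -0.1163, 0.1827]
ee_rot: [0.378, 0.926, 0.001, 0.002]
force: [-0.3, 0.2, 0.3]
finger_gap: 0.468
finger_force: 0.0
t 3.1 pos [ 0.5894 -0.1163  0.1827] yaw 45.58 tilt [ 0.0037 -0.     -1.    ] q7 1.13 F [-0.3  0.2  0.3] gap 40.0 0.0
shift [ 2.48543421e-05 -3.73717043e-03  5.27272788e-02] twist 0.17886327937529245
```

```bash
for i in 1 2 3; do python3 -m jog '[{"dx":0,"dy":0,"dz":0,"twist":0},{"dx":0,"dy":0,"dz":0,"twist":0}]' | grep tool_pos; done
python3 -c "
from h import *;go((.587,-.119,.130),45.4)"
```

```text
tool_pos: [0.5886, -0.1162, 0.1817]
tool_pos: [0.588, -0.1163, 0.1808]
tool_pos: [0.5879, -0.1163, 0.1806]
t 3.7 pos [ 0.5879 -0.1163  0.1806] yaw 45.55 tilt [-2.e-04  0.e+00 -1.e+00] q7 1.131 F [-0.2  0.2 -0.3] gap 40.0 0.0
shift [-0.00123869 -0.00255907  0.05057941] twist 0.14653733690002468
```

```bash
python3 -m jog '[{"dx":-0.001,"dy":-0.0025,"dz":0.004,"twist":0},{"dx":0,"dy":0,"dz":0.006,"twist":0},{"dx":0,"dy":0,"dz":0.007,"twist":0},{"dx":0,"dy":0,"dz":0.007,"twist":0},{"dx":0,"dy":0,"dz":0.007,"twist":0},{"dx":0,"dy":0,"dz":0.007,"twist":0},{"dx":0,"dy":0,"dz":0.006,"twist":0},{"dx":0,"dy":0,"dz":0.004,"twist":0},{"dx":0,"dy":0,"dz":0.002,"twist":0},{"dx":0,"dy":0,"dz":0,"twist":0}]'
python3 -m jog '[{"dx":0,"dy":0,"dz":0,"twist":0},{"dx":0,"dy":0,"dz":0,"twist":0},{"dx":0,"dy":0,"dz":0,"twist":0},{"dx":0,"dy":0,"dz":0,"twist":0},{"dx":0,"dy":0,"dz":0,"twist":0},{"dx":0,"dy":0,"dz":0,"twist":0},{"dx":0,"dy":0,"dz":0,"twist":0},{"dx":0,"dy":0,"dz":0,"twist":0}]' 0.005 50
python3 -c "
from h import *;go((.587,-.119,.130),45.4)"
```

```text
t: 4.7
tool_pos: [0.5868, -0.1188, 0.1304]
ee_rot: [0.378, 0.926, -0.0, -0.0]
force: [-0.5, -0.7, 1.4]
finger_gap: 0.464
finger_force: 0.0
t: 5.5
tool_pos: [0.5869, -0.1188, 0.1307]
ee_rot: [0.378, 0.926, 0.0, -0.0]
force: [-0.0, 0.8, 0.6]
finger_gap: 0.055
finger_force: 0.0
t 5.5 pos [ 0.5869 -0.1188  0.1307] yaw 45.55 tilt [-0.  0. -1.] q7 1.169 F [-0.   0.8  0.6] gap 4.7 0.0
shift [-0.00019424 -0.00012024  0.00066901] twist 0.14802990087444812
```

Run:
```python
from cell import bot
import cv2
from h import *
im=bot.read_camera("side")["pixels"][220:300,330:440,::-1]
cv2.imwrite("pics/grip.png",cv2.resize(im,None,fx=7,fy=7,interpolation=cv2.INTER_CUBIC))
go((.587,-.119,.130),45.4)
P=proj('side',[(.587,-.119,.132),(.587,-.119,.108),(.5869,-.1188,.1137)]);print((P-[330,220])*7)
```

```text
t 5.55 pos [ 0.5869 -0.1188  0.1307] yaw 45.55 tilt [-0. -0. -1.] q7 1.169 F [-0.3  0.3  0.3] gap 5.1 0.0
shift [-1.73123262e-04 -8.67006629e-05  6.61779136e-04] twist 0.14873887881478254
[[363.16442747 261.84433479]
 [354.15272104 296.90412083]
 [355.52662656 288.55603482]]
```

View pics/grip.png

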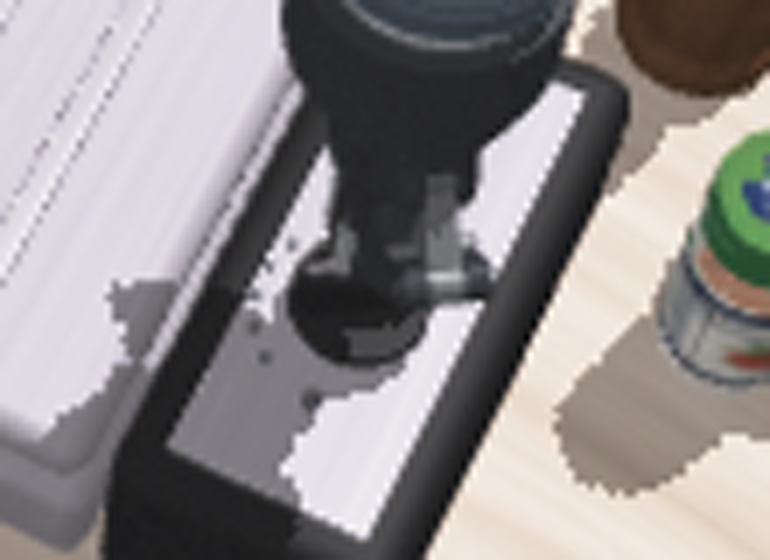

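The side view shows the gripper over the dial, with the skirt at about (357,305), but the fingers read 5 mm with no force. I'll command a full close to check.

```bash
python3 -m jog '[{"dx":0,"dy":0,"dz":0,"twist":0},{"dx":0,"dy":0,"dz":0,"twist":0},{"dx":0,"dy":0,"dz":0,"twist":0},{"dx":0,"dy":0,"dz":0,"twist":0}]' 0 50
python3 - <<'E'
from h import *
c=np.array([.587,-.119,.132]);u=np.array([1,-1,0])/2**.5;v=np.array([1,1,0])/2**.5
print((proj('side',[c+.02*u,c-.02*u,c+.03*v,c-.03*v,c+[0,0,.05]])-[330,220])*7)
E
```

```text
t: 5.95
tool_pos: [0.587, -0.1188, 0.1307]
ee_rot: [0.378, 0.926, -0.0, 0.0]
force: [0.4, -0.0, 0.2]
finger_gap: -0.0
finger_force: 0.0
[[429.44662197 254.09676117]
 [296.72540987 269.61023909]
 [344.45381501 172.57205925]
 [382.30278062 353.15745132]
 [382.97175253 184.78450326]]
```

```bash
python3 -m jog '[{"dx":0,"dy":0,"dz":-0.005,"twist":0},{"dx":0,"dy":0,"dz":-0.01,"twist":0},{"dx":0,"dy":0,"dz":-0.01,"twist":0},{"dx":0,"dy":0,"dz":-0.01,"twist":0},{"dx":0,"dy":0,"dz":-0.005,"twist":0},{"dx":0,"dy":0,"dz":0,"twist":0},{"dx":0,"dy":0,"dz":0,"twist":0}]'
python3 - <<'E'
from cell import bot
import cv2
from h import *
im=bot.read_camera("side")["pixels"][200:300,330:440,::-1]
cv2.imwrite("pics/lift.png",cv2.resize(im,None,fx=6,fy=6,interpolation=cv2.INTER_CUBIC))
go((.587,-.119,.130),45.4)
p=bot.state()['tool_pos'];print((proj('side',[p,p-[0,0,.017],(.587,-.119,.132),(.587,-.119,.108)])-[330,200])*6)
E
```

```text
t: 6.65
tool_pos: [0.5869, -0.1187, 0.1708]
ee_rot: [0.378, 0.926, 0.0, 0.0]
force: [-0.5, -1.0, 0.2]
finger_gap: -0.001
finger_force: 0.0
t 6.7 pos [ 0.5866 -0.1186  0.1703] yaw 45.56 tilt [-7.e-04  2.e-04 -1.e+00] q7 1.142 F [-0.9  0.1  0.6] gap -0.0 0.0
shift [-5.45926908e-04  6.26635143e-06  4.03446816e-02] twist 0.15856591726132763
[[322.66248544 294.38791757]
 [316.86948515 316.99697319]
 [311.28379497 344.43800125]
 [303.55947518 374.48924642]]
```

View pics/lift.png

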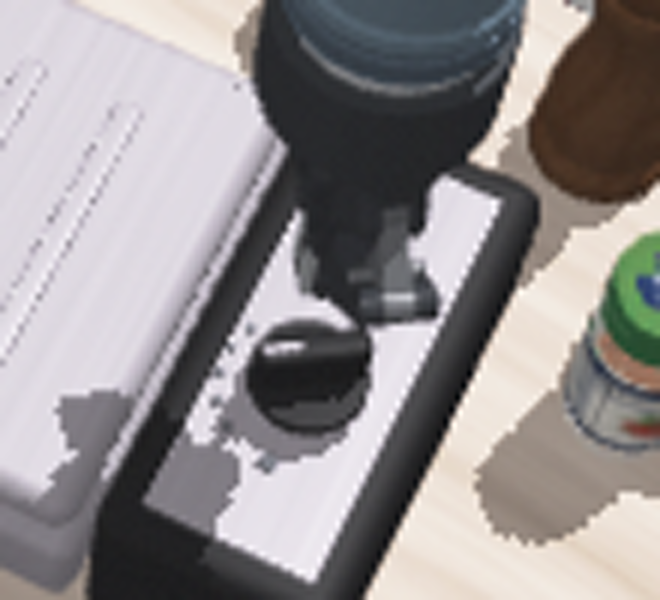

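The lift view shows the dial untouched at (308,375). The shiny fingertip is at about (400,305), while the expected tip projects to (317,317). I'll compare open and shut with the predicted points overlaid.

```bash
cat > look.py <<'E'
from cell import bot
import cv2,sys
from h import *
def shot(name,r,c,f,mark=True,h=100,w=100):
    im=cv2.resize(bot.read_camera(name)["pixels"][r:r+h,c:c+w,::-1],None,fx=f,fy=f,interpolation=cv2.INTER_CUBIC)
    s=bot.state();m=R.from_quat(s['ee_rot']).as_matrix();p=s['tool_pos'];g=s['finger_gap']*.0854/2
    T=p+.017*m[:,2]
    if mark:
        for q,col in [(p,(0,0,255)),(T,(0,255,255)),(T+g*m[:,1],(0,255,0)),(T-g*m[:,1],(255,255,0))]:
            uv=((proj(name,q)[0]-[c,r])*f).astype(int);cv2.drawMarker(im,tuple(map(int,uv)),col,cv2.MARKER_CROSS,10,1)
    return im
E
python3 -c "
from look import *
cv2.imwrite('pics/a.png',shot('side',190,335,4))"
python3 -m jog '[{"dx":0,"dy":0,"dz":-0.0,"twist":0},{"dx":0,"dy":0,"dz":0,"twist":0},{"dx":0,"dy":0,"dz":0,"twist":0},{"dx":0,"dy":0,"dz":0,"twist":0},{"dx":0,"dy":0,"dz":0,"twist":0},{"dx":0,"dy":0,"dz":0,"twist":0},{"dx":0,"dy":0,"dz":0,"twist":0}]' 0.085
python3 -c "
from look import *
cv2.imwrite('pics/ab.png',cv2.hconcat([cv2.imread('pics/a.png'),shot('side',190,335,4)]))"
```

```text
t: 7.45
tool_pos: [0.587, -0.1188, 0.1707]
ee_rot: [0.378, 0.926, 0.0, 0.0]
force: [-0.9, 0.1, -1.2]
finger_gap: 0.996
finger_force: 0.0
```

View pics/ab.png

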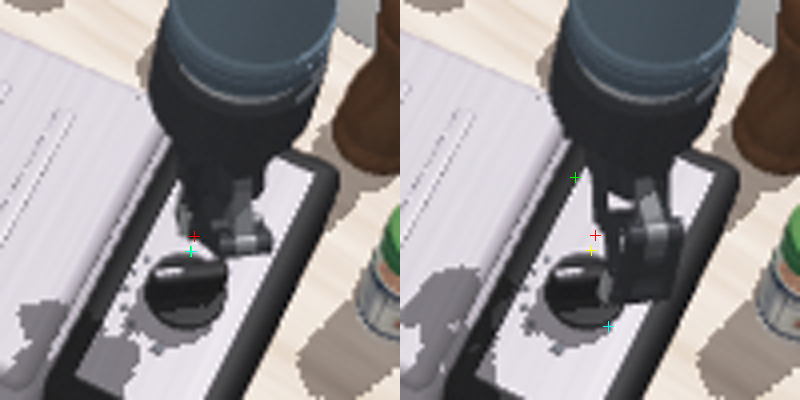

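Run:
```python
from h import *
import cv2
p=np.array([0.2687,0.5908,0.2163]);m=R.from_quat([0.21177,0.97732,-0.00129,-0.0002]).as_matrix()
for k,q in dict(tcp=p,tip=p+.017*m[:,2],fy=p+.0425*m[:,1],by=p-.0425*m[:,1],xp=p+.03*m[:,0],body=p-.06*m[:,2],fl=p-.15*m[:,2]).items(): print(k,proj('top',q)[0].round(1))
g=cv2.cvtColor(cv2.imread('pics/top0.png'),cv2.COLOR_BGR2GRAY)[344:408:2,0:76:2]
for i,r in enumerate(g): print(344+2*i,' '.join(f'{v:3d}' for v in r))
```

```text
tcp [ 43.9 363.6]
tip [ 48.1 362.4]
fy [ 24.9 354.6]
by [ 62.9 372.6]
xp [ 36.9 377.6]
body [ 27.6 368.3]
fl [ -0.9 376.6]
344 115 114 108 115 119 121 120 108  97  88  79  67  77  83  89  97  97  98  97  97  97  97  98  98  98  97  97  97  97  97  96 102 117 126 123 123 108  96
346 136 136 133 145 156 161 156 136 119 104  82  80 144 158 159 160 160 161 161 160 162 161 162 162 162 162 163 163 163 164 156 137 153 164 161 152 135 117
348 135 136 133 143 155 159 145 132 120 104  91 111 160 167 167 167 166 167 167 167 167 167 167 167 167 167 167 168 168 168 161 140 151 157 153 145 131 115
350 123 123 125 129 124 117 111  98 104 120 133 140 146 148 147 148 148 148 148 148 148 147 148 148 148 148 148 149 148 148 147 139 138 134 122 134 132 128
352  41  41  53  81  64  58  58  44  41  87 132 135 136 138 139 139 140 138 138 138 137 139 139 139 139 140 139 141 140 139 140 139 139 135 126 136 137 137
354  15  14  13  27  27  16  11   7  13  88 132 135 136 138 138 139 139 138 138 138 138 138 139 138 139 139 139 140 140 140 139 139 139 135 127 136 137 137
356  13  12  10  12  12  10   7   5  45 1
[... 3314 characters left out ...]
 130 135 135 134 132 132 132 132 132 131 132 132 132 128 120 132 134 135 135
400 129 135 139 139 138 138 138 136 137 137 138 137 137 136 136 136 137 137 136 137 136 135 133 132 131 132 131 131 131 130 131 131 127 121 132 134 135 134
402 139 140 139 138 137 138 137 137 137 136 137 136 135 134 134 135 137 137 136 135 135 135 132 132 131 131 130 129 129 130 130 130 127 122 132 134 135 135
404 139 140 140 139 137 137 137 136 137 137 136 135 134 133 134 135 135 135 135 134 135 134 132 132 131 131 130 128 128 129 130 131 125 122 133 134 134 136
406 139 140 139 138 137 137 136 136 135 135 134 134 133 133 132 133 134 134 134 133 133 133 131 132 129 129 128 128 128 128 129 131 125 122 132 135 136 135
```

The open-view crop puts the near fingertip at about (640,300), against a predicted (608,326). The tool frame as I project it doesn't match the picture. I'll gather several views in one composite, including one after a 90° twist.

```bash
python3 - <<'E'
from look import *
f=5
a=cv2.resize(cv2.imread('pics/top0.png')[340:400,0:80],None,fx=f,fy=f,interpolation=cv2.INTER_CUBIC)
p=np.array([0.2687,0.5908,0.2163]);m=R.from_quat([0.21177,0.97732,-0.00129,-0.0002]).as_matrix();T=p+.004*m[:,2]
for q,col in [(p,(0,0,255)),(T+.0427*m[:,1],(0,255,0)),(T-.0427*m[:,1],(255,255,0)),(p-.15*m[:,2],(255,0,255))]:
    uv=((proj('top',q)[0]-[0,340])*f).astype(int);cv2.drawMarker(a,tuple(map(int,uv)),col,cv2.MARKER_CROSS,12,1)
cv2.imwrite('pics/q1.png',a)
cv2.imwrite('pics/q2.png',shot('top',165,360,f,h=60,w=80));cv2.imwrite('pics/q3.png',shot('side',215,350,f,h=60,w=80))
E
python3 -m jog '[{"dx":0,"dy":0,"dz":-0.01,"twist":4},{"dx":0,"dy":0,"dz":-0.01,"twist":8},{"dx":0,"dy":0,"dz":0,"twist":8},{"dx":0,"dy":0,"dz":0,"twist":8},{"dx":0,"dy":0,"dz":0,"twist":8},{"dx":0,"dy":0,"dz":0,"twist":8},{"dx":0,"dy":0,"dz":0,"twist":8},{"dx":0,"dy":0,"dz":0,"twist":8},{"dx":0,"dy":0,"dz":0,"twist":8},{"dx":0,"dy":0,"dz":0,"twist":8}]'
python3 -m jog '[{"dx":0,"dy":0,"dz":0,"twist":8},{"dx":0,"dy":0,"dz":0,"twist":6},{"dx":0,"dy":0,"dz":0,"twist":0},{"dx":0,"dy":0,"dz":0,"twist":0},{"dx":0,"dy":0,"dz":0,"twist":0}]'
python3 - <<'E'
from look import *
b=shot('side',205,350,5,h=60,w=80);r=lambda i:cv2.imread(f'pics/q{i}.png')
cv2.imwrite('pics/quad.png',cv2.vconcat([cv2.hconcat([r(1),r(2)]),cv2.hconcat([r(3),b])]));go((.587,-.119,.17))
E
```

```text
t: 8.6
tool_pos: [0.587, -0.1187, 0.1907]
ee_rot: [0.869, 0.494, 0.0, -0.0]
force: [-0.4, -0.3, -0.7]
finger_gap: 1.001
finger_force: 0.0
t: 9.1
tool_pos: [0.587, -0.1188, 0.1907]
ee_rot: [0.922, 0.388, 0.0, -0.0]
force: [0.5, -0.1, -0.4]
finger_gap: 0.991
finger_force: 0.0
t 9.15 pos [ 0.5869 -0.1188  0.1907] yaw -44.38 tilt [ 1.e-04  3.e-04 -1.e+00] q7 -0.289 F [-0.5 -0.3 -1.3] gap 84.6 0.0
shift [-0.00011881  0.00020085  0.02070026] twist None
```

View pics/quad.png

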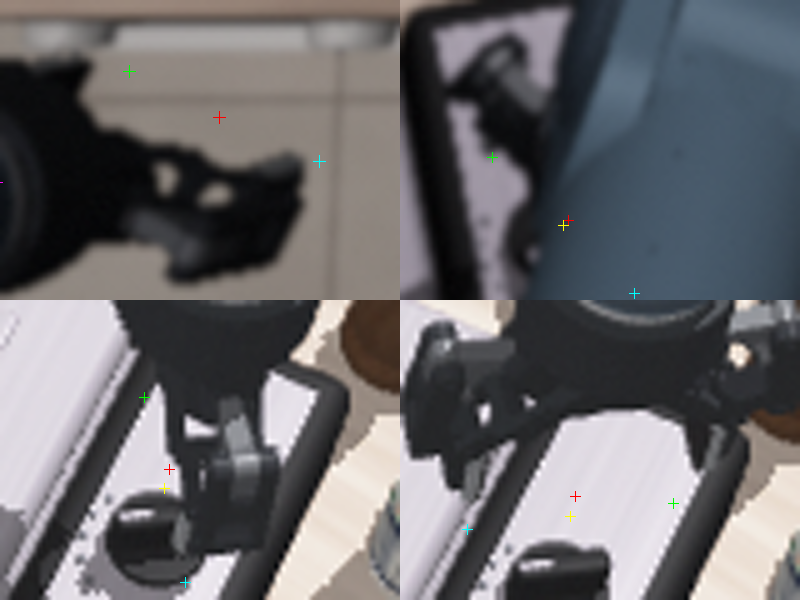

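The quad resolves the mismatch. In all views the fingertips sit on the predicted axis but about 24 mm higher than computed. In panel 1 the tip is at (290,165) against a mark at (318,160), and in panel 4 the tips are at (465,485) and (705,465). So the fingers closed just above the bar. I'll turn back and go lower, watching the force.

```bash
python3 -c "
from cell import bot;print(bot.finger_overhang)"
python3 -m jog '[{"dx":0,"dy":0,"dz":0,"twist":-6},{"dx":0,"dy":0,"dz":0,"twist":-8},{"dx":0,"dy":0,"dz":0,"twist":-8},{"dx":0,"dy":0,"dz":0,"twist":-8},{"dx":0,"dy":0,"dz":0,"twist":-8},{"dx":0,"dy":0,"dz":0,"twist":-8},{"dx":0,"dy":0,"dz":0,"twist":-8},{"dx":0,"dy":0,"dz":0,"twist":-8},{"dx":0,"dy":0,"dz":0,"twist":-8},{"dx":0,"dy":0,"dz":0,"twist":-8}]' 0.04
python3 -m jog '[{"dx":0,"dy":0,"dz":0.005,"twist":-8},{"dx":0,"dy":0,"dz":0.01,"twist":-4},{"dx":0,"dy":0,"dz":0.01,"twist":0},{"dx":0,"dy":0,"dz":0.01,"twist":0},{"dx":0,"dy":0,"dz":0.01,"twist":0},{"dx":0,"dy":0,"dz":0.005,"twist":0},{"dx":0,"dy":0,"dz":0.005,"twist":0},{"dx":0,"dy":0,"dz":0.005,"twist":0},{"dx":0,"dy":0,"dz":0,"twist":0}]'
python3 -m jog '[{"dx":0,"dy":0,"dz":0.004,"twist":0},{"dx":0,"dy":0,"dz":0.004,"twist":0},{"dx":0,"dy":0,"dz":0.004,"twist":0},{"dx":0,"dy":0,"dz":0.004,"twist":0},{"dx":0,"dy":0,"dz":0,"twist":0}]'
python3 -c "
from h import *;go((.587,-.119,.110),45.4)"
```

```text
0.017
t: 10.15
tool_pos: [0.5869, -0.119, 0.1909]
ee_rot: [0.47, 0.883, 0.0, 0.0]
force: [-0.2, 0.2, -0.6]
finger_gap: 0.468
finger_force: 0.0
t: 11.05
tool_pos: [0.5865, -0.1187, 0.1299]
ee_rot: [0.378, 0.926, -0.0, -0.001]
force: [0.5, 0.1, 0.1]
finger_gap: 0.469
finger_force: 0.0
t: 11.55
tool_pos: [0.5863, -0.1186, 0.1139]
ee_rot: [0.378, 0.926, -0.0, -0.001]
force: [-0.3, -0.0, -0.9]
finger_gap: 0.47
finger_force: 0.0
t 11.55 pos [ 0.5863 -0.1186  0.1139] yaw 45.55 tilt [-1.5e-03  1.0e-04 -1.0e+00] q7 1.178 F [-0.3 -0.  -0.9] gap 40.2 0.0
shift [-0.00074295  0.00022924  0.00386311] twist 0.14936197662601103
```

```bash
python3 -m jog '[{"dx":0,"dy":0,"dz":0,"twist":0},{"dx":0,"dy":0,"dz":0,"twist":0},{"dx":0,"dy":0,"dz":0,"twist":0},{"dx":0,"dy":0,"dz":0,"twist":0},{"dx":0,"dy":0,"dz":0,"twist":0},{"dx":0,"dy":0,"dz":0,"twist":0},{"dx":0,"dy":0,"dz":0,"twist":0}]' 0 30
```

```text
t: 12.25
tool_pos: [0.5871, -0.1189, 0.1149]
ee_rot: [0.378, 0.926, 0.0, 0.0]
force: [-1.0, -0.4, 1.8]
finger_gap: 0.121
finger_force: 30.3
```

The bar is gripped. I'll raise the grip and push down.

```bash
python3 -m jog '[{"dx":0,"dy":0,"dz":0,"twist":0},{"dx":0,"dy":0,"dz":0,"twist":0},{"dx":0,"dy":0,"dz":0.002,"twist":0},{"dx":0,"dy":0,"dz":0.002,"twist":0},{"dx":0,"dy":0,"dz":0,"twist":0},{"dx":0,"dy":0,"dz":0,"twist":0}]' 0 60
python3 -m jog '[{"dx":0,"dy":0,"dz":0.002,"twist":0},{"dx":0,"dy":0,"dz":0.001,"twist":0},{"dx":0,"dy":0,"dz":0,"twist":0},{"dx":0,"dy":0,"dz":0,"twist":0}]'
python3 -m jog '[{"dx":0,"dy":0,"dz":0.002,"twist":0},{"dx":0,"dy":0,"dz":0.001,"twist":0},{"dx":0,"dy":0,"dz":0,"twist":0},{"dx":0,"dy":0,"dz":0,"twist":0}]'
```

```text
t: 12.85
tool_pos: [0.5871, -0.1189, 0.1109]
ee_rot: [0.378, 0.926, 0.0, 0.0]
force: [-1.3, -0.6, 4.1]
finger_gap: 0.104
finger_force: 59.1
t: 13.25
tool_pos: [0.5871, -0.1189, 0.1079]
ee_rot: [0.378, 0.926, 0.0, 0.0]
force: [-1.7, -0.5, 5.5]
finger_gap: 0.106
finger_force: 59.2
t: 13.65
tool_pos: [0.5873, -0.1189, 0.1068]
ee_rot: [0.378, 0.926, 0.001, -0.0]
force: [-4.6, 0.4, 14.5]
finger_gap: 0.108
finger_force: 60.4
```

The dial is fully down: 8 mm of travel and 14.5 N at the stop. Now I'll turn it anticlockwise.

```bash
python3 -m jog '[{"dx":0,"dy":0,"dz":0,"twist":-3},{"dx":0,"dy":0,"dz":0,"twist":-5},{"dx":0,"dy":0,"dz":0,"twist":-5},{"dx":0,"dy":0,"dz":0,"twist":-5},{"dx":0,"dy":0,"dz":0,"twist":-5}]'
python3 -c "
from h import *;go((.587,-.119,.1068),100.25)"
```

```text
t: 14.15
tool_pos: [0.5868, -0.1198, 0.1068]
ee_rot: [0.185, 0.983, 0.0, -0.0]
force: [-5.3, -0.5, 13.9]
finger_gap: 0.106
finger_force: 60.5
t 14.15 pos [ 0.5868 -0.1198  0.1068] yaw 68.71 tilt [-4.e-04  1.e-04 -1.e+00] q7 1.547 F [-5.3 -0.5 13.9] gap 9.0 60.455424785614014
shift [ 6.81300644e-05  8.24997963e-04 -2.24348467e-05] twist -31.54217273330717
```

```bash
python3 -m jog '[{"dx":0,"dy":0,"dz":0,"twist":-5},{"dx":0,"dy":0,"dz":0,"twist":-5},{"dx":0,"dy":0,"dz":0,"twist":-5},{"dx":0,"dy":0,"dz":0,"twist":-5},{"dx":0,"dy":0,"dz":0,"twist":-5},{"dx":0,"dy":0,"dz":0,"twist":-3},{"dx":0,"dy":0,"dz":0,"twist":-2},{"dx":0,"dy":0,"dz":0,"twist":0},{"dx":0,"dy":0,"dz":0,"twist":0}]'
python3 -c "
from h import *;go((.587,-.119,.1068),100.25)
from cell import bot;print(bot.state()['torque'])"
```

```text
t: 15.05
tool_pos: [0.5866, -0.1211, 0.1068]
ee_rot: [-0.074, 0.997, -0.001, -0.0]
force: [-6.1, -1.2, 14.5]
finger_gap: 0.105
finger_force: 60.4
t 15.05 pos [ 0.5866 -0.1211  0.1068] yaw 98.47 tilt [-3.0e-04 -1.4e-03 -1.0e+00] q7 2.016 F [-6.1 -1.2 14.5] gap 9.0 60.38285493850708
shift [-6.86408588e-04  1.98798754e-03 -1.21272119e-05] twist -1.7838039929209373
[-0.38976553  1.16726579  0.00594428]
```

```bash
python3 -m jog '[{"dx":0,"dy":0,"dz":0,"twist":-2},{"dx":0,"dy":0,"dz":0,"twist":-2},{"dx":0,"dy":0,"dz":0,"twist":-2},{"dx":0,"dy":0,"dz":0,"twist":0},{"dx":0,"dy":0,"dz":0,"twist":0}]'
python3 -c "
from h import *;go((.587,-.119,.1068),100.25)
from cell import bot;print(bot.state()['torque'])"
```

```text
t: 15.55
tool_pos: [0.5866, -0.1212, 0.1068]
ee_rot: [-0.124, 0.992, -0.0, -0.0]
force: [-4.1, -2.1, 13.2]
finger_gap: 0.106
finger_force: 61.0
t 15.55 pos [ 0.5866 -0.1212  0.1068] yaw 104.29 tilt [-0.e+00 -9.e-04 -1.e+00] q7 2.109 F [-4.1 -2.1 13.2] gap 9.0 61.03769972221926
shift [-9.13810501e-04  2.06170474e-03 -8.04202954e-06] twist 4.035139483681391
[-0.37850985  1.13252142 -0.55354424]
```

The stop is felt at 0.55 N m, so the dial is at off. Next: relieve the twist, let the dial rise, release it and lift clear.

```bash
python3 -m jog '[{"dx":0,"dy":0,"dz":0,"twist":3},{"dx":0,"dy":0,"dz":-0.002,"twist":0},{"dx":0,"dy":0,"dz":-0.002,"twist":0},{"dx":0,"dy":0,"dz":-0.002,"twist":0},{"dx":0,"dy":0,"dz":-0.0015,"twist":0},{"dx":0,"dy":0,"dz":0,"twist":0}]'
python3 -m jog '[{"dx":0,"dy":0,"dz":0,"twist":0},{"dx":0,"dy":0,"dz":0,"twist":0},{"dx":0,"dy":0,"dz":0,"twist":0},{"dx":0,"dy":0,"dz":0,"twist":0},{"dx":0,"dy":0,"dz":-0.01,"twist":0},{"dx":0,"dy":0,"dz":-0.02,"twist":0},{"dx":0,"dy":0,"dz":-0.03,"twist":0},{"dx":0,"dy":0,"dz":-0.03,"twist":0},{"dx":0,"dy":0,"dz":-0.02,"twist":0},{"dx":0,"dy":0,"dz":-0.01,"twist":0}]' 0.04 40
python3 -c "
from h import *;go((.441,.002,.20),10.25)"
```

```text
t: 16.15
tool_pos: [0.5865, -0.1209, 0.1121]
ee_rot: [-0.1, 0.995, -0.001, -0.0]
force: [-1.8, -4.5, 3.0]
finger_gap: 0.107
finger_force: 59.1
t: 17.15
tool_pos: [0.5886, -0.119, 0.2356]
ee_rot: [-0.101, 0.995, -0.0, 0.003]
force: [-0.0, 0.0, 0.2]
finger_gap: 0.469
finger_force: 0.0
t 17.15 pos [ 0.5886 -0.119   0.2356] yaw 101.55 tilt [ 5.2e-03 -1.0e-04 -1.0e+00] q7 2.009 F [-0.   0.   0.2] gap 40.0 0.0
shift [0.1205339  0.1481787  0.03483156] twist -88.70055299359683
```

```bash
python3 -m jog '[{"dx":0.007,"dy":0.01,"dz":0,"twist":0},{"dx":0.017,"dy":0.02,"dz":0,"twist":0},{"dx":0.017,"dy":0.02,"dz":0,"twist":0},{"dx":0.017,"dy":0.02,"dz":0,"twist":0},{"dx":0.017,"dy":0.02,"dz":0,"twist":0},{"dx":0.017,"dy":0.02,"dz":0,"twist":0},{"dx":0.017,"dy":0.02,"dz":0,"twist":0},{"dx":0.011,"dy":0.018,"dz":0,"twist":0},{"dx":0,"dy":0,"dz":0,"twist":6},{"dx":0,"dy":0,"dz":0,"twist":8}]' 0.032
python3 -m jog '[{"dx":0,"dy":0,"dz":0,"twist":8},{"dx":0,"dy":0,"dz":0,"twist":8},{"dx":0,"dy":0,"dz":0,"twist":8},{"dx":0,"dy":0,"dz":0,"twist":8},{"dx":0,"dy":0,"dz":0,"twist":8},{"dx":0,"dy":0,"dz":0,"twist":8},{"dx":0,"dy":0,"dz":0,"twist":8},{"dx":0,"dy":0,"dz":0,"twist":8},{"dx":0,"dy":0,"dz":0,"twist":8},{"dx":0,"dy":0,"dz":0,"twist":5}]'
python3 -m jog '[{"dx":0,"dy":0,"dz":0,"twist":0},{"dx":0,"dy":0,"dz":0,"twist":0},{"dx":0,"dy":0,"dz":0,"twist":0},{"dx":0,"dy":0,"dz":0,"twist":0},{"dx":0,"dy":0,"dz":0,"twist":0}]'
python3 -c "
from h import *;go((.441,.002,.058),10.25)"
```

```text
t: 18.15
tool_pos: [0.4371, 0.0035, 0.2305]
ee_rot: [0.022, 1.0, -0.0, -0.002]
force: [0.4, -0.1, -0.2]
finger_gap: 0.373
finger_force: 0.0
t: 19.15
tool_pos: [0.4376, 0.0027, 0.2304]
ee_rot: [0.64, 0.768, -0.001, -0.001]
force: [0.3, -0.9, 0.1]
finger_gap: 0.375
finger_force: 0.0
t: 19.65
tool_pos: [0.4397, 0.0022, 0.2321]
ee_rot: [0.639, 0.769, -0.0, -0.0]
force: [0.4, -0.6, -0.4]
finger_gap: 0.374
finger_force: 0.0
t 19.65 pos [0.4397 0.0022 0.2321] yaw 10.57 tilt [-2.e-04 -0.e+00 -1.e+00] q7 0.073 F [ 0.4 -0.6 -0.4] gap 31.9 0.0
shift [-0.00043897  0.00130164  0.17410468] twist 0.32405459895647937
```

```bash
python3 -m jog '[{"dx":0,"dy":0.001,"dz":0.008,"twist":0},{"dx":0,"dy":0,"dz":0.016,"twist":0},{"dx":0,"dy":0,"dz":0.02,"twist":0},{"dx":0,"dy":0,"dz":0.02,"twist":0},{"dx":0,"dy":0,"dz":0.02,"twist":0},{"dx":0,"dy":0,"dz":0.02,"twist":0},{"dx":0,"dy":0,"dz":0.014,"twist":0},{"dx":0,"dy":0,"dz":0.008,"twist":0},{"dx":0,"dy":0,"dz":0.004,"twist":0},{"dx":0,"dy":0,"dz":0,"twist":0}]'
python3 -m jog '[{"dx":0,"dy":0,"dz":0.005,"twist":0},{"dx":0,"dy":0,"dz":0.005,"twist":0},{"dx":0,"dy":0,"dz":0.005,"twist":0},{"dx":0,"dy":0,"dz":0.005,"twist":0},{"dx":0,"dy":0,"dz":0,"twist":0}]'
python3 -m jog '[{"dx":0,"dy":0,"dz":0.005,"twist":0},{"dx":0,"dy":0,"dz":0.005,"twist":0},{"dx":0,"dy":0,"dz":0.005,"twist":0},{"dx":0,"dy":0,"dz":0.005,"twist":0},{"dx":0,"dy":0,"dz":0.003,"twist":0},{"dx":0,"dy":0,"dz":0,"twist":0},{"dx":0,"dy":0,"dz":0,"twist":0}]'
python3 -c "
from h import *;go((.441,.002,.058),10.25)"
```

```text
t: 20.65
tool_pos: [0.4406, 0.0023, 0.1019]
ee_rot: [0.639, 0.769, -0.0, -0.0]
force: [-0.1, 0.4, 0.1]
finger_gap: 0.372
finger_force: 0.0
t: 21.15
tool_pos: [0.44, 0.0023, 0.0814]
ee_rot: [0.639, 0.769, -0.001, -0.001]
force: [-0.1, -0.0, -0.7]
finger_gap: 0.37
finger_force: 0.0
t: 21.85
tool_pos: [0.4407, 0.0023, 0.0591]
ee_rot: [0.639, 0.769, -0.0, -0.0]
force: [-0.5, 0.2, -0.5]
finger_gap: 0.377
finger_force: 0.0
t 21.85 pos [0.4407 0.0023 0.0591] yaw 10.55 tilt [-1.e-04 -1.e-04 -1.e+00] q7 0.165 F [-0.5  0.2 -0.5] gap 32.2 0.0
shift [-0.0003696   0.00021442  0.00109693] twist 0.29838886764143524
```

```bash
python3 -m jog '[{"dx":0,"dy":0,"dz":0,"twist":0},{"dx":0,"dy":0,"dz":0,"twist":0},{"dx":0,"dy":0,"dz":0,"twist":0},{"dx":0,"dy":0,"dz":0,"twist":0},{"dx":0,"dy":0,"dz":0,"twist":0},{"dx":0,"dy":0,"dz":0,"twist":0}]' 0 35
python3 -c "
from h import *;go((.441,.002,.058),10.25)"
```

```text
t: 22.45
tool_pos: [0.4419, 0.0025, 0.0596]
ee_rot: [0.639, 0.769, 0.001, 0.001]
force: [3.6, 0.8, -0.2]
finger_gap: 0.165
finger_force: 35.4
t 22.45 pos [0.4419 0.0025 0.0596] yaw 10.55 tilt [ 2.4e-03  3.0e-04 -1.0e+00] q7 0.165 F [ 3.6  0.8 -0.2] gap 14.1 35.406219363212585
shift [-0.00035621 -0.00101094  0.00161052] twist 0.2975534558769084
```

The bar is gripped (it reads 14 mm, with the same small bias as on the dial). Now I'll lift it along the arc.

```bash
python3 -m jog '[{"dx":0,"dy":0.0004,"dz":-0.006,"twist":0},{"dx":0,"dy":0.0006,"dz":-0.0065,"twist":0},{"dx":0,"dy":0.0016,"dz":-0.0123,"twist":0},{"dx":0,"dy":0.0023,"dz":-0.0123,"twist":0},{"dx":0,"dy":0.0015,"dz":-0.006,"twist":0},{"dx":0,"dy":0,"dz":0,"twist":0}]'
python3 -c "
from h import *;go((.441,.002,.058),10.25)"
```

```text
t: 23.05
tool_pos: [0.4478, 0.0036, 0.1027]
ee_rot: [0.639, 0.769, 0.001, 0.001]
force: [4.5, 1.0, -4.4]
finger_gap: 0.166
finger_force: 34.3
t 23.05 pos [0.4478 0.0036 0.1027] yaw 10.56 tilt [ 2.e-03  2.e-04 -1.e+00] q7 0.136 F [ 4.5  1.  -4.4] gap 14.2 34.27488684654236
shift [-0.00028778 -0.00710409  0.04473092] twist 0.30799309119429097
```

```bash
python3 -m jog '[{"dx":0,"dy":0.0015,"dz":-0.0061,"twist":0},{"dx":0,"dy":0.0035,"dz":-0.012,"twist":0},{"dx":0,"dy":0.0042,"dz":-0.0117,"twist":0},{"dx":0,"dy":0.0048,"dz":-0.0116,"twist":0},{"dx":0,"dy":0.0054,"dz":-0.0112,"twist":0},{"dx":0,"dy":0.006,"dz":-0.011,"twist":0},{"dx":0,"dy":0.0066,"dz":-0.0106,"twist":0},{"dx":0,"dy":0.007,"dz":-0.0103,"twist":0},{"dx":0,"dy":0.0077,"dz":-0.0098,"twist":0},{"dx":0,"dy":0.0081,"dz":-0.0095,"twist":0}]'
python3 -m jog '[{"dx":0,"dy":0.0086,"dz":-0.0091,"twist":0},{"dx":0,"dy":0.0045,"dz":-0.0045,"twist":0},{"dx":0,"dy":0.003,"dz":-0.0025,"twist":0},{"dx":0,"dy":0.0015,"dz":-0.0015,"twist":0},{"dx":0,"dy":0,"dz":0,"twist":0},{"dx":0,"dy":0,"dz":0,"twist":0},{"dx":0,"dy":0,"dz":0,"twist":0},{"dx":0,"dy":0,"dz":0,"twist":0},{"dx":0,"dy":0,"dz":0,"twist":0},{"dx":0,"dy":0,"dz":0,"twist":0}]'
python3 - <<'E'
from look import *
go((.5189,.0156,.2235),10.25)
a=shot('side',180,270,4,h=130,w=170);cv2.imwrite('pics/end.png',a)
c,s=np.cos(.1789),np.sin(.1789)
W=lambda x,y,z:[.5908+c*x-s*y,-.0219+s*x+c*y,z]
for t in (35,40,45,50,55):
    f=np.radians(t+3.13);print(t,[((proj('side',W(.095-.2384*np.cos(f),y,.062+.2384*np.sin(f)))[0]-[270,180])*4).round() for y in (.11,-.01)])
E
```

```text
t: 24.05
tool_pos: [0.4977, 0.0126, 0.2062]
ee_rot: [0.639, 0.769, -0.003, -0.003]
force: [-7.1, -2.1, 2.8]
finger_gap: 0.134
finger_force: 32.1
t: 25.05
tool_pos: [0.5145, 0.0156, 0.2246]
ee_rot: [0.639, 0.769, -0.004, -0.003]
force: [-8.3, -2.1, 7.6]
finger_gap: 0.128
finger_force: 32.4
t 25.05 pos [0.5145 0.0156 0.2246] yaw 10.5 tilt [-0.0096 -0.0012 -1.    ] q7 0.108 F [-8.3 -2.1  7.6] gap 11.0 32.35010951757431
shift [-0.00076158  0.0043121   0.00100976] twist 0.25136915615185274
35 [array([ 28., 185.]), array([245., 285.])]
40 [array([ 40., 148.]), array([259., 248.])]
45 [array([ 53., 110.]), array([274., 209.])]
50 [array([68., 70.]), array([290., 170.])]
55 [array([84., 31.]), array([307., 129.])]
```

View pics/end.png

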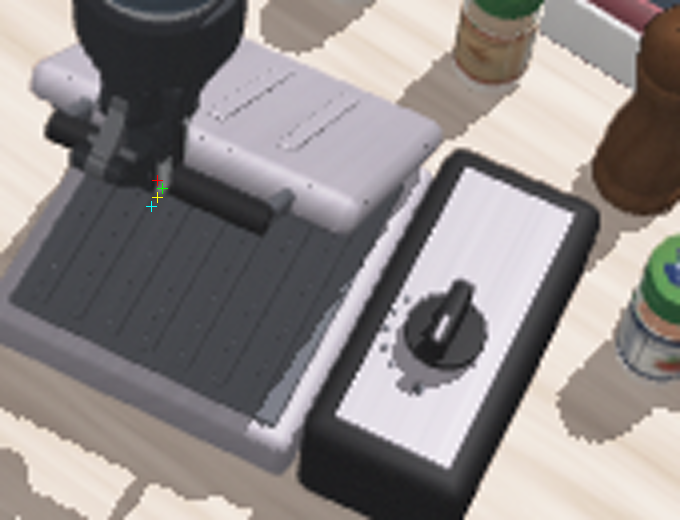

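The end view shows the dial pointing at off and up. The bar ends at (48,128) and (270,220) put the lid at about 43°, and the other things are undisturbed. There's a radial push of about 11 N toward the hinge, so I'll ease it outward.

```bash
python3 -m jog '[{"dx":0,"dy":-0.001,"dz":-0.001,"twist":0},{"dx":0,"dy":-0.001,"dz":-0.001,"twist":0},{"dx":0,"dy":0,"dz":0,"twist":0},{"dx":0,"dy":0,"dz":0,"twist":0},{"dx":0,"dy":0,"dz":0,"twist":0}]'
python3 -m jog '[{"dx":0,"dy":-0.001,"dz":-0.001,"twist":0},{"dx":0,"dy":-0.001,"dz":-0.001,"twist":0},{"dx":0,"dy":0,"dz":0,"twist":0},{"dx":0,"dy":0,"dz":0,"twist":0},{"dx":0,"dy":0,"dz":0,"twist":0}]'
python3 - <<'E'
from cell import bot;import cv2,numpy as np
print(bot.state()['joint_vel'].round(4))
im=bot.read_camera('side')["pixels"][180:310,270:440,::-1]
g=cv2.cvtColor(cv2.resize(im,None,fx=4,fy=4,interpolation=cv2.INTER_CUBIC),7-1);o=cv2.cvtColor(cv2.imread('pics/end.png'),6)
(d,r)=cv2.phaseCorrelate(o[200:250,200:300].astype(float),g[200:250,200:300].astype(float));print(d,r)
E
```

```text
t: 25.6
tool_pos: [0.5155, 0.0157, 0.226]
ee_rot: [0.639, 0.769, -0.001, -0.001]
force: [-5.3, -2.3, 4.6]
finger_gap: 0.117
finger_force: 30.8
t: 26.1
tool_pos: [0.5149, 0.017, 0.228]
ee_rot: [0.639, 0.769, 0.001, 0.0]
force: [0.2, -0.1, -0.6]
finger_gap: -0.001
finger_force: 0.0
[0.001  0.0022 0.0038 0.0039 0.0041 0.0041 0.0012]
(-0.1665896008118395, 1.4371414919725574) 0.058093973327182497
```

The bar sat too near the tips and slipped out, so the lid fell shut. I'll re-grasp deeper, with the TCP at about z 0.046 so that the bar sits mid-pad. First, move back over the bar.

```bash
python3 -m jog '[{"dx":0,"dy":-0.008,"dz":0,"twist":0},{"dx":0,"dy":-0.014,"dz":0,"twist":0},{"dx":0,"dy":-0.016,"dz":0,"twist":0},{"dx":0,"dy":-0.016,"dz":0,"twist":0},{"dx":0,"dy":-0.012,"dz":0,"twist":0},{"dx":0,"dy":-0.007,"dz":0,"twist":0},{"dx":0,"dy":-0.003,"dz":0,"twist":0},{"dx":0,"dy":0,"dz":0,"twist":0},{"dx":0,"dy":0,"dz":0,"twist":0}]' 0.032 50
python3 - <<'E'
from look import *
go((.4415,.002,.105),10.25)
o=cv2.imread('pics/side0.png');n=bot.read_camera('side')["pixels"][:,:,::-1]
d=cv2.absdiff(o,n).max(2)
# lid right part & dial regions: mean abs difference against the start picture (lid shut)
print('lid',d[215:270,340:372].mean(),'bar right end',d[285:300,305:325].mean(),'jar',d[240:275,425:452].mean())
E
```

```text
t: 27.05
tool_pos: [0.4401, 0.0023, 0.2279]
ee_rot: [0.639, 0.769, 0.0, 0.0]
force: [0.4, -0.3, -0.1]
finger_gap: 0.378
finger_force: 0.0
t 27.05 pos [0.4401 0.0023 0.2279] yaw 10.56 tilt [ 8.e-04  0.e+00 -1.e+00] q7 0.074 F [ 0.4 -0.3 -0.1] gap 32.3 0.0
shift [-0.00053341  0.00126272  0.12286617] twist 0.3125811864903909
lid 14.343181818181819 bar right end 8.156666666666666 jar 10.046560846560846
```

```bash
python3 -m jog '[{"dx":0,"dy":0.002,"dz":0.008,"twist":0},{"dx":0,"dy":0,"dz":0.016,"twist":0},{"dx":0,"dy":0,"dz":0.02,"twist":0},{"dx":0,"dy":0,"dz":0.02,"twist":0},{"dx":0,"dy":0,"dz":0.02,"twist":0},{"dx":0,"dy":0,"dz":0.016,"twist":0},{"dx":0,"dy":0,"dz":0.012,"twist":0},{"dx":0,"dy":0,"dz":0.008,"twist":0},{"dx":0,"dy":0,"dz":0.006,"twist":0},{"dx":0,"dy":0,"dz":0.006,"twist":0}]'
python3 -m jog '[{"dx":0,"dy":0,"dz":0.01,"twist":0},{"dx":0,"dy":0,"dz":0.01,"twist":0},{"dx":0,"dy":0,"dz":0.01,"twist":0},{"dx":0,"dy":0,"dz":0.007,"twist":0},{"dx":0,"dy":0,"dz":0.003,"twist":0},{"dx":0,"dy":0,"dz":0,"twist":0}]'
python3 -m jog '[{"dx":0,"dy":0,"dz":0.005,"twist":0},{"dx":0,"dy":0,"dz":0.005,"twist":0},{"dx":0,"dy":0,"dz":0,"twist":0}]'
python3 -m jog '[{"dx":0,"dy":0,"dz":0,"twist":0},{"dx":0,"dy":0,"dz":0,"twist":0},{"dx":0,"dy":0,"dz":0,"twist":0},{"dx":0,"dy":0,"dz":0,"twist":0},{"dx":0,"dy":0,"dz":0,"twist":0},{"dx":0,"dy":0,"dz":0,"twist":0}]' 0 50
```

```text
t: 28.1
tool_pos: [0.4421, 0.0026, 0.0956]
ee_rot: [0.639, 0.769, 0.0, 0.0]
force: [-0.4, -0.5, -0.9]
finger_gap: 0.374
finger_force: 0.0
t: 28.7
tool_pos: [0.441, 0.0024, 0.0551]
ee_rot: [0.639, 0.769, -0.001, -0.0]
force: [0.5, -0.1, 0.5]
finger_gap: 0.378
finger_force: 0.0
t: 29.0
tool_pos: [0.441, 0.0025, 0.0451]
ee_rot: [0.639, 0.769, -0.0, -0.0]
force: [-0.3, 1.3, -0.7]
finger_gap: 0.371
finger_force: 0.0
t: 29.6
tool_pos: [0.442, 0.0026, 0.0458]
ee_rot: [0.639, 0.769, 0.0, 0.0]
force: [1.6, 0.5, -2.4]
finger_gap: 0.163
finger_force: 48.8
```

```bash
python3 -m jog '[{"dx":0,"dy":0.0004,"dz":-0.006,"twist":0},{"dx":0,"dy":0.0006,"dz":-0.0065,"twist":0},{"dx":0,"dy":0.0016,"dz":-0.0123,"twist":0},{"dx":0,"dy":0.0023,"dz":-0.0123,"twist":0},{"dx":0,"dy":0.003,"dz":-0.0121,"twist":0},{"dx":0,"dy":0.0035,"dz":-0.012,"twist":0},{"dx":0,"dy":0.0042,"dz":-0.0117,"twist":0},{"dx":0,"dy":0.0024,"dz":-0.0058,"twist":0},{"dx":0,"dy":0,"dz":0,"twist":0},{"dx":0,"dy":0,"dz":0,"twist":0}]'
python3 -c "
from h import *;go((.459,.006,.123),10.25)"
```

```text
t: 30.6
tool_pos: [0.4584, 0.0055, 0.124]
ee_rot: [0.639, 0.769, -0.001, -0.0]
force: [1.0, -0.6, -2.6]
finger_gap: 0.167
finger_force: 49.0
t 30.6 pos [0.4584 0.0055 0.124 ] yaw 10.54 tilt [-1.5e-03 -3.0e-04 -1.0e+00] q7 0.128 F [ 1.  -0.6 -2.6] gap 14.3 48.96139740943909
shift [0.00036002 0.00068528 0.00097939] twist 0.2886224026790245
```

```bash
python3 -m jog '[{"dx":0,"dy":0.0024,"dz":-0.0058,"twist":0},{"dx":0,"dy":0.0054,"dz":-0.0112,"twist":0},{"dx":0,"dy":0.006,"dz":-0.011,"twist":0},{"dx":0,"dy":0.0066,"dz":-0.0106,"twist":0},{"dx":0,"dy":0.0035,"dz":-0.0051,"twist":0},{"dx":0,"dy":0,"dz":0,"twist":0},{"dx":0,"dy":0,"dz":0,"twist":0}]'
python3 -c "
from h import *;go((.459,.006,.123),10.25)"
```

```text
t: 31.3
tool_pos: [0.4805, 0.0095, 0.1685]
ee_rot: [0.639, 0.769, -0.002, -0.002]
force: [-4.5, -1.6, 0.3]
finger_gap: 0.167
finger_force: 48.8
t 31.3 pos [0.4805 0.0095 0.1685] yaw 10.52 tilt [-5.8e-03 -8.0e-04 -1.0e+00] q7 0.115 F [-4.5 -1.6  0.3] gap 14.2 48.8217830657959
shift [ 0.00050008 -0.02155497  0.04558868] twist 0.2741621247515553
```

```bash
python3 -m jog '[{"dx":0,"dy":0.0015,"dz":-0.0055,"twist":0},{"dx":0,"dy":0.0075,"dz":-0.01,"twist":0},{"dx":0,"dy":0.0075,"dz":-0.0098,"twist":0},{"dx":0,"dy":0.004,"dz":-0.0048,"twist":0},{"dx":0,"dy":0,"dz":0,"twist":0},{"dx":0,"dy":0,"dz":0,"twist":0},{"dx":0,"dy":0,"dz":0,"twist":0}]'
python3 -c "
from h import *;go((.459,.006,.123),10.25)"
```

```text
t: 32.0
tool_pos: [0.5031, 0.0136, 0.199]
ee_rot: [0.639, 0.769, 0.0, 0.0]
force: [-4.6, -3.5, 1.8]
finger_gap: 0.167
finger_force: 49.0
t 32.0 pos [0.5031 0.0136 0.199 ] yaw 10.53 tilt [ 6.e-04 -1.e-04 -1.e+00] q7 0.111 F [-4.6 -3.5  1.8] gap 14.3 48.981488943099976
shift [ 0.00064257 -0.04479959  0.07598074] twist 0.27689054018246395
```

```bash
python3 -m jog '[{"dx":0,"dy":0.003,"dz":-0.004,"twist":0},{"dx":0,"dy":0.004,"dz":-0.0045,"twist":0},{"dx":0,"dy":0.003,"dz":-0.0035,"twist":0},{"dx":0,"dy":0.0015,"dz":-0.0015,"twist":0},{"dx":0,"dy":0,"dz":0,"twist":0},{"dx":0,"dy":0,"dz":0,"twist":0},{"dx":0,"dy":0,"dz":0,"twist":0},{"dx":0,"dy":0,"dz":0,"twist":0},{"dx":0,"dy":0,"dz":0,"twist":0},{"dx":0,"dy":0,"dz":0,"twist":0}]'
python3 - <<'E'
from look import *
go((.459,.006,.123),10.25);print(bot.state()['joint_vel'].round(4))
n=bot.read_camera('side')["pixels"][180:310,270:440,::-1]
n=cv2.resize(n,None,fx=4,fy=4,interpolation=cv2.INTER_CUBIC);o=cv2.imread('pics/end.png')
# bar right end + bracket patch of the ~43 deg picture found in the new one
t=o[185:240,195:305];r=cv2.matchTemplate(n,t,cv2.TM_CCOEFF_NORMED);_,v,_,l=cv2.minMaxLoc(r);print('shift px4',l[0]-195,l[1]-185,v)
t=o[280:400,380:500];r=cv2.matchTemplate(n,t,cv2.TM_CCOEFF_NORMED);_,v,_,l=cv2.minMaxLoc(r);print('dial shift',l[0]-380,l[1]-280,v)
E
```

```text
t: 33.0
tool_pos: [0.5147, 0.0157, 0.2115]
ee_rot: [0.639, 0.769, 0.0, 0.001]
force: [3.0, -4.0, -6.6]
finger_gap: 0.166
finger_force: 48.7
t 33.0 pos [0.5147 0.0157 0.2115] yaw 10.54 tilt [ 1.4e-03 -5.0e-04 -1.0e+00] q7 0.111 F [ 3.  -4.  -6.6] gap 14.2 48.7092125415802
shift [ 0.00074706 -0.05666265  0.08845391] twist 0.2880243609948252
[ 0.0007  0.0002 -0.0002 -0.0007 -0.0001 -0.0014 -0.0014]
shift px4 0 -1 0.9955341219902039
dial shift 0 0 0.9999536275863647
```

The lid is at about 43.5°, held and at rest, and the dial hasn't changed. Handing in.

```bash
python3 -c "
from cell import bot;print(bot.job_done())"
```

```text
the job is handed in; nothing more can be done
None
```

I switched the dial off while it was held down and let it spring back up, then raised the lid to about 43.5° and handed in with the gripper still holding the handle; on the first lift the handle slipped out and the lid fell shut, so I re-gripped it deeper. The hand-in gave no verdict.

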